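# Zero and proof-pull a sprung bench gauge

### The job

Get the pull gauge ready for class. First push its yellow peak marker back along the channel until it rests against the steel pusher; then take the black handle, draw the gauge out slowly until the marker's black line stands in the red band, keep it there for a moment, and ease the handle back without letting it snap, so that the pusher is fully home again and the marker stays behind in the red band. Do not touch the marker while the gauge is drawn out, and leave the dish, the jar and the slide box where they are.

Things in the scene. Friction and masses are not known exactly. Their poses are not given: they have to be found in the camera images.
- gauge: bench pull gauge, fixed: dark foot 230 x 110 x 8 mm, white housing 200 x 56 mm, top at 30 mm. Origin: centre of underside, on the bench; -x is the pull direction, z up. On top an open channel 16 mm wide (floor z = 30) between aluminium walls 8 mm wide (tops z = 38), x -84 to 84; blue front bar x -100 to -84, top 38; blue rear block x 78 to 100, top 56 mm
- pusher: steel pusher in the channel, 12 (along x) x 14 x 24 mm, top 54 mm above the bench. Origin: foot of its pushing face, which looks to the gauge's -x; axes as the gauge's. Home, held by a spring against a stop, it is at x = 60, z = 30 mm in the gauge's frame. The spring pulls 4 N at home and 1 N more for each 10 mm drawn; stroke 85 mm to -x
- handle: black handle: crossbar 16 (along x) x 56 x 20 mm; under it a neck 20 mm wide and a rod, top at 27 mm. Origin: crossbar's centre, 54 mm above the bench, undrawn 155 to 179 mm from the gauge's origin along -x; axes as the gauge's. Moves only along x. First up to 16 mm of free play (under 1 N; amount differs, cannot be seen), then the pusher comes along and the spring is felt
- marker: yellow peak marker, a loose block 30 (along the channel) x 14 x 24 mm in the channel; 16 mm of it stand above the walls. Origin: centre of its underside, 30 mm above the bench. A black line 2 mm wide runs round its middle. It stays where it is pushed; the pusher pushes it to -x and leaves it there. Resting against the pusher, its origin is 15 mm from the pusher's face
- mark (a point): middle of the red band, 10 mm long along the channel, painted over both channel walls; its place along the channel differs each time. The point lies at the centre of the channel floor, 30 mm above the bench; axes as the gauge's
- dish: glass dish, 90 mm across, 15 mm high, on the bench beside the gauge; origin under its centre
- jar: specimen jar with a green cap, 52 mm across, about 85 mm high, behind the gauge's rear end; origin under its centre
- slidebox: blue and white slide box, 84 x 38 x 32 mm, on the robot's side of the gauge; origin under its centre
Not all that is in view belongs to the job. Several things have the shape of the marker; the one meant has the colours described above.

How it is judged:
By the outcome, as a careful person would: the job done as asked, in the order asked, and still so for the second after the job is handed in, with the robot touching nothing.
It also fails if it takes over 54 s, if anything falls off the work surface, if the arm or the gripper's body presses on something with over 40 N, if the wrist force passes 120 N, or if a joint passes its speed limit or range.

### The arm

A 6-joint arm with a two-finger parallel gripper is mounted at the origin on the work surface. World frame = base frame: x ahead of the robot, y to its left, z up, the work surface at z = 0. Lengths are in m, angles in rad, forces in N, time in s.
With the tool pointing down it reaches from about 0.3 to 0.85 m from the base axis. Payload 5.4 kg.
Tool frame: the origin (TCP) lies at the very end of the fingers, on their centre line; the grasp point (between the pads) lies env.hold_point_z behind it (env.hold_point_z is the distance from the TCP to the grasp point, in m); z points along the fingers, x is the direction in which the jaws open and shut, and the axes are right-handed (so a half turn about z gives the same grasp; the last joint's range is limited). The gripper opens to 85 mm and grips with 20 to 120 N. Pads are 22 mm wide; open, the fingers measure 114 mm over their backs; the gripper's body (76 mm by 85 mm) begins 54 mm behind the grasp point. The pads swing forward as they close: fully open they stand 13 mm farther back than shut.
Start: joints at [-1.453, 0.158, 1.597, -0, 1.386, -0.21], TCP at [0.185, -0.544, 0.231] pointing down, gripper open.
Joint ranges: [-2.91, 2.91], [-0.94, 2.29], [0.18, 2.7], [-1.29, 4.43], [0.17, 2.64], [-3, 3]. Speed limits (rad/s): [2.57, 2.57, 3.14, 3.14, 3.14, 3.14].

### API

Orientations are given as a unit quaternion [w, x, y, z].
In Python, from cell import env gives the robot as it stands.
- The arm moves only by the tool send_rows, never from a script. Its argument "motion" is a list that holds one entry, the list of rows, each a list of 7 numbers: the closure, from -1 (fully open) to 1 (shut), then the shift along the tool's x, y, z in mm, then the turn, a rotation vector about the tool's x, y, z in rad. In form: [[[grip, x, y, z, ax, ay, az], ...]]. A call has 1 to 10 rows; each row is the pose to reach, as a shift and turn from the pose commanded when the call began, along the tool's axes at that moment; what a row does not reach only later rows make up. A row lasts 1/10 s, in which the tool goes at most 50 mm and 8.59 degrees, less where a joint would pass 70% of its speed; a pose out of reach is approached as far as the arm can. A call with a gripper value outside its range is refused whole. The fingers move at their own pace and stop on an object; "newtons" is the grip in N (left out, the last holds). Time passes only in rows, so rows that repeat a pose let the fingers close. It gives the time, the measured TCP pose, the force and the opening at its end, in the units of the state.
- env.get_obs(): the state, without advancing time (a new reading comes with each control period).
- env.read_camera(name): name is "side" or "top" or "wrist"; returns a dict with "pixels" (480x640x3 uint8, blue, green, red), "mtx" (3x3 intrinsics, pixels), "dist_coeffs" ([k1, k2, p1, p2, k3] as OpenCV has them; the pictures are not rectified), "rvec" (rotation vector, rad) and "tvec" (3), from world to camera coordinates, as OpenCV has them; the wrist camera has in their place "tool_from_camera" (4x4, takes a point from camera to tool coordinates, whose origin is the TCP and whose axes are the tool frame's). Camera axes: x right, y down, z forward; pixel columns grow to the right and rows downward; lengths in m; the calibration is good to about 2 mm. A picture is of the moment at which its call begins: read the wrist's pose just before it. There is no depth.
- env.close_job(): hands the job in, once; it reports no verdict.
The state is a dict: "t": time; "qpos": joint angles; "qd": joint speeds; "effort": joint torques, N m; "ee_pos": TCP position; "tcp_rot": TCP orientation; "force": force on the tool from outside, world axes, zero at the start; "torque": the same for the moment, N m; "opening": finger opening in m.
Only numpy, scipy, OpenCV 4.12 (cv2) and the standard library are available. Lean on these libraries where they do the work, as an engineer would, in place of code of your own. Each camera call takes 0.05 s, during which the arm holds its last target.

## Working session

There is one attempt and no reset: what is moved stays moved. The work goes in short steps, Python scripts to look and compute and a tool call to move; the robot and the scene stay as the last step left them, time stands still between calls to the robot, and variables do not carry over. Pictures are saved under pics/ and viewed, and the job is handed in when it is done.

Besides the shell and the picture viewer there is one more tool, called after "Call:" as name(argument=value, ...), one argument or row to a line, values as JSON. send_rows: Moves the arm, as the interface text tells. Its arguments: {"type":"object","properties":{"motion":{"type":"array","items":{"type":"array","items":{"type":"array","items":{"type":"number"}}}},"newtons":{"type":"number"}},"required":["motion"]}

```bash
ls; mkdir -p pics; python3 - <<'E'
from cell import env
import cv2,numpy as np
o=env.get_obs();print(o);print(env.hold_point_z)
for n in("top","side"):
    d=env.read_camera(n);cv2.imwrite(f"pics/{n}0.png",d["pixels"]);print(n,d["mtx"],d["dist_coeffs"],d["rvec"],d["tvec"])
E
```

```text
pics
{'t': 0.0, 'qpos': array([-1.45306779e+00,  1.59050740e-01,  1.59826200e+00, -9.15632864e-06,
        1.38620112e+00, -2.10125957e-01]), 'qd': array([-0.0001758 , -0.0003196 , -0.0012058 ,  0.00131453,  0.0006653 ,
       -0.00122357]), 'effort': array([-2.28731944e-03, -3.96008670e+01, -3.31429732e+01, -3.79560215e-04,
        8.47988238e-03,  1.68520366e-06]), 'ee_pos': array([ 0.18504675, -0.54376269,  0.23030105]), 'tcp_rot': array([-7.06860647e-04,  8.13023038e-01, -5.82230725e-01, -6.50478818e-04]), 'force': array([ 0.066185  , -0.08930864,  0.23375382]), 'torque': array([-0.04192742,  0.02324464,  0.02601604]), 'opening': 0.08577707282236753}
0.0187
top [[549.95287152   0.         315.62596652]
 [  0.         549.95287152 236.66004415]
 [  0.           0.           1.        ]] [-0.04360567  0.          0.          0.          0.        ] [ 2.15827267 -2.14850088  0.1788275 ] [0.10809504 0.57399221 0.63587493]
side [[576.88287578   0.         329.62553837]
 [  0.         576.88287578 233.0620953 ]
 [  0.           0.           1.        ]] [-0.05564907  0.          0.          0.          0.        ] [ 0.92700343 -2.49333909  1.10902066] [0.49736935 0.24324342 0.65897315]
```

View pics/top0.png

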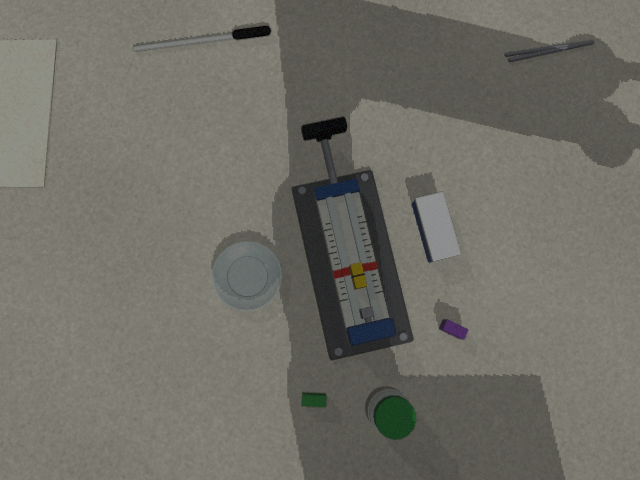

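View pics/side0.png

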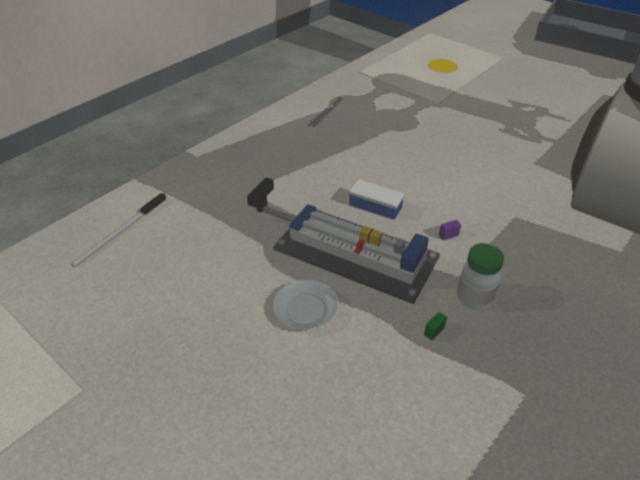

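```bash
cat > h.py <<'E'
import cv2,numpy as np
from cell import env
from scipy.spatial.transform import Rotation as R
def ray(d,px):
    p=cv2.undistortPoints(np.array(px,float).reshape(-1,1,2),d["mtx"],d["dist_coeffs"]).reshape(-1,2)
    Rm=cv2.Rodrigues(np.array(d["rvec"],float))[0];t=np.array(d["tvec"]).ravel()
    c=-Rm.T@t
    return c,np.c_[p,np.ones(len(p))]@Rm
def plane(d,px,z):
    c,v=ray(d,px);return c+v*((z-c[2])/v[:,2])[:,None]
def proj(d,P):
    return cv2.projectPoints(np.array(P,float).reshape(-1,3),np.array(d["rvec"],float),np.array(d["tvec"],float),d["mtx"],d["dist_coeffs"])[0].reshape(-1,2)
def big(m):
    n,l,s,c=cv2.connectedComponentsWithStats(m.astype(np.uint8));i=1+np.argsort(-s[1:,4]);return l,s,c,i
E
python3 - <<'E'
from h import *
d=env.read_camera("top");im=d["pixels"];cv2.imwrite("pics/topc.png",cv2.resize(im[110:370,280:480],None,fx=3,fy=3,interpolation=cv2.INTER_CUBIC)[:,:][:780][:600])
cv2.imwrite("pics/topc1.png",cv2.resize(im[240:350,310:420],None,fx=5,fy=5,interpolation=cv2.INTER_CUBIC))
s=env.read_camera("side");cv2.imwrite("pics/sidec.png",cv2.resize(s["pixels"][170:300,240:440],None,fx=4,fy=4,interpolation=cv2.INTER_CUBIC))
c,_=ray(d,[[0,0]]);print("cam",c)
hsv=cv2.cvtColor(im,cv2.COLOR_BGR2HSV)
H,S,V=cv2.split(hsv)
for nm,m in dict(yellow=(H>18)&(H<35)&(S>150)&(V>80),red=((H<8)|(H>172))&(S>150)&(V>60),blue=(H>100)&(H<125)&(S>120),black=(V<40)).items():
    l,st,ce,i=big(m)
    for k in i[:5]:
        if st[k,4]>15: 
            cn=np.argwhere(l==k)[:,::-1].astype(np.float32);print(nm,st[k],ce[k].round(1),cv2.minAreaRect(cn))
E
```

```text
cam [0.47410533 0.12296556 0.71105002]
yellow [354 275  13  13 124] [359.8 281.3] ((359.7059020996094, 281.3235778808594), (11.156637191772461, 10.914102554321289), 75.96376037597656)
yellow [351 262  13  13 120] [356.8 268.4] ((356.7353210449219, 268.44122314453125), (10.914102554321289, 10.914102554321289), 75.96376037597656)
red [333 268  18  10 119] [341.4 272.5] ((341.3500061035156, 272.45001220703125), (7.191874980926514, 16.576393127441406), 74.74488067626953)
red [363 262  15   9 100] [369.9 266.2] ((369.8648681640625, 266.189208984375), (7.233555316925049, 14.138313293457031), 80.53767395019531)
blue [347 318  49  27 816] [371.4 331.2] ((371.04931640625, 331.40301513671875), (18.132368087768555, 47.15529251098633), 77.125)
blue [314 179  45  20 526] [336.4 188.8] ((336.5, 189.0), (12.781274795532227, 43.721736907958984), 77.90524291992188)
black [302 117  45  24 729] [323.9 128.8] ((324.3846130371094, 129.923095703125), (18.8271484375, 45.106712341308594), 78.69007110595703)
black [232  26  39  13 354] [250.9  32.2] ((251.01394653320312, 32.10687255859375), (9.786664962768555, 38.19817352294922), 82.56858825683594)
black [361 194  14  32  93] [367.1 210.2] ((368.0000305175781, 209.00001525878906), (32.49977493286133, 7.761139869689941), 75.96376037597656)
black [337 174  19   8  64] [346.8 177.7] ((346.326904296875, 177.63461303710938), (4.5106706619262695, 18.43491554260254), 78.69007110595703)
black [364 342  10   9  25] [369.3 347. ] ((369.7134704589844, 347.2415771484375), (6.465987205505371, 9.433980941772461), 57.9946174621582)
```

View pics/topc1.png

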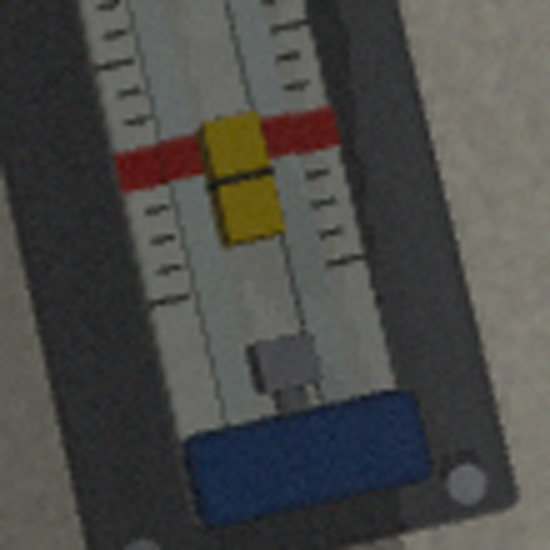

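View pics/topc.png

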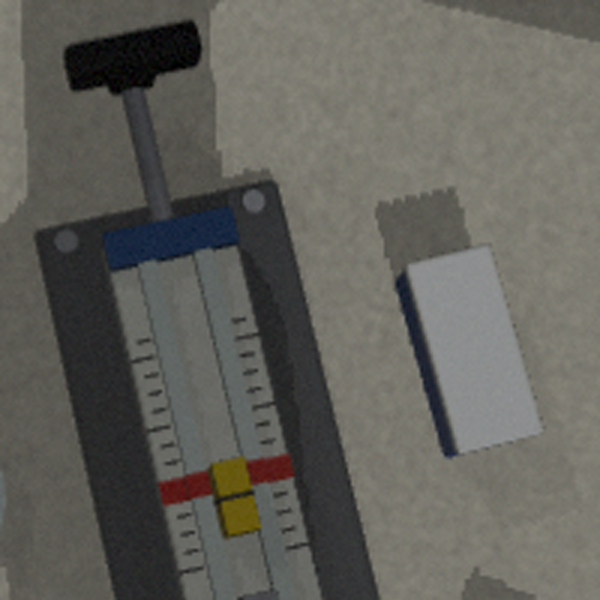

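View pics/sidec.png

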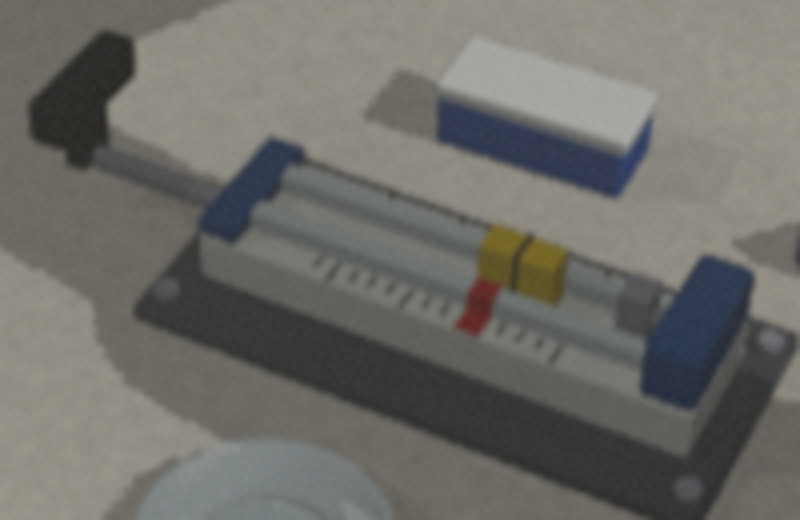

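```bash
python3 - <<'E'
from h import *
d=env.read_camera("top");im=d["pixels"]
g=cv2.cvtColor(im,cv2.COLOR_BGR2GRAY)
x0,y0=270,150
m=np.zeros_like(g);m[150:380,285:425]=(g[150:380,285:425]<75)
m=cv2.morphologyEx(m,cv2.MORPH_OPEN,np.ones((3,3)))
l,s,c,i=big(m);print([ (s[k],c[k]) for k in i[:3]])
cnt=max(cv2.findContours((l==i[0]).astype(np.uint8),cv2.RETR_EXTERNAL,cv2.CHAIN_APPROX_NONE)[0],key=cv2.contourArea)
h=cv2.convexHull(cnt);r=cv2.minAreaRect(h);box=cv2.boxPoints(r);
ap=cv2.approxPolyDP(h,5,True).reshape(-1,2);print(r,box,ap)
P=plane(d,ap,.008);print(P)
pp=cv2.minAreaRect((plane(d,h.reshape(-1,2),.008)[:,:2]*1000).astype(np.float32));print("mm",pp)
cv2.imwrite("pics/m.png",cv2.resize((l==i[0]).astype(np.uint8)[150:380,280:430]*255,None,fx=2,fy=2))
E
```

```text
[(array([  291,   150,   122,   210, 10040], dtype=int32), array([350.05976096, 266.42320717])), (array([412, 201,  13,  42, 194], dtype=int32), array([418.29896907, 220.8814433 ]))]
((348.1123352050781, 250.32022094726562), (206.79580688476562, 86.42100524902344), 77.00537872314453) [[282.7584  159.28653]
 [366.96628 139.85393]
 [413.46628 341.3539 ]
 [329.2584  360.7865 ]] [[323 150]
 [372 172]
 [411 341]
 [329 358]
 [291 190]]
[[ 0.69460841  0.10067975  0.008     ]
 [ 0.66513778  0.03595844  0.008     ]
 [ 0.44573988 -0.01098399  0.008     ]
 [ 0.42461428  0.09281852  0.008     ]
 [ 0.63996871  0.14251074  0.008     ]]
mm ((564.1592407226562, 68.85984802246094), (268.51995849609375, 110.2193832397461), 12.882736206054688)
```

View pics/m.png

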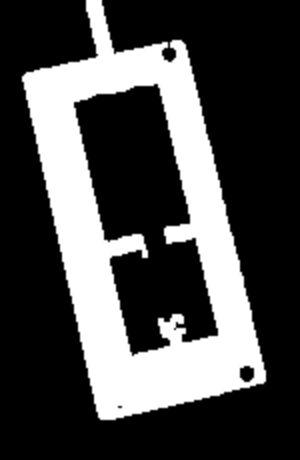

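```bash
python3 - <<'E'
from h import *
d=env.read_camera("top");im=d["pixels"];sd=env.read_camera("side")
g=cv2.cvtColor(im,cv2.COLOR_BGR2GRAY)
m=np.zeros_like(g);m[150:380,285:425]=(g[150:380,285:425]<75)
m[186:345,315:395]*=0
m=cv2.morphologyEx(m,cv2.MORPH_OPEN,np.ones((8,8)))
l,s,c,i=big(m);h=np.argwhere(m>0)[:,::-1]
P=(plane(d,h,.008)[:,:2]*1000).astype(np.float32)
r=cv2.minAreaRect(P);print("foot mm",r)
e=np.array(r[0])/1000;w,hh=r[1];a=np.radians(r[2] if w>hh else r[2]-90)
ux=-np.array([np.cos(a),np.sin(a)])  # gauge +x points to robot (rear toward -X world)
uy=np.array([-ux[1],ux[0]])
print("center",e,"ux",ux)
np.savez("g.npz",c=e,ux=ux,uy=uy)
def G(p): q=np.atleast_2d(p)[:,:2]-e; return np.c_[q@ux,q@uy]*1000
for cam,dd in(("top",d),("side",sd)):
    H,S,V=cv2.split(cv2.cvtColor(dd["pixels"],cv2.COLOR_BGR2HSV))
    Y=(H>18)&(H<35)&(S>150)&(V>80);Rd=((H<8)|(H>172))&(S>150)&(V>60)
    for nm,mm,z in(("yel",Y,.054),("red",Rd,.038),("blue",(H>100)&(H<125)&(S>120),.038),("blue56",(H>100)&(H<125)&(S>120),.056),("black",V<40,.064)):
        l,st,ce,ii=big(mm)
        for k in ii[:3]:
            if st[k,4]>15:
                q=G(plane(dd,np.argwhere(l==k)[:,::-1],z));print(cam,nm,ce[k].round(),"min",q.min(0).round(1),"max",q.max(0).round(1),"mean",q.mean(0).round(1))
E
```

```text
foot mm ((549.8499755859375, 65.03572082519531), (241.4356231689453, 109.05669403076172), 13.569659233093262)
center [0.54984998 0.06503572] ux [-0.97208538 -0.23462738]
top yel [360. 281.] min [26.  -7.2] max [39.3  5.9] mean [32.6 -0.6]
top yel [357. 268.] min [10.6 -7. ] max [23.4  6.2] mean [16.9 -0.4]
top red [341. 273.] min [ 11.7 -28.3] max [20.7 -8.3] mean [ 16.3 -18.4]
top red [370. 266.] min [12.  9.] max [21.1 26.2] mean [16.7 17.7]
top blue [371. 331.] min [ 82.9 -28.1] max [104.8  28.6] mean [93.9  0. ]
top blue [337. 189.] min [-95.4 -26.7] max [-78.8  28.5] mean [-87.3   1. ]
top blue56 [371. 331.] min [ 82.3 -29.3] max [103.6  25.8] mean [93. -2.]
top blue56 [337. 189.] min [-91.3 -27.9] max [-75.1  25.7] mean [-83.4  -1.1]
top black [324. 129.] min [-169.1  -26.8] max [-144.6   29.2] mean [-158.4    0.8]
top black [251.  32.] min [-311.6  -83. ] max [-295.9  -35. ] mean [-303.8  -59.2]
top black [346. 178.] min [-95.2   1.8] max [-89.4  24.2] mean [-92.3  12.6]
side yel [443.  65.] min [-80.  532.2] max [-21.8 587.4] mean [-50.8 559.2]
side yel [375. 235.] min [ 26.3 -20.1] max [42.7  4.4] mean [34.1 -4.5]
side yel [365. 230.] min [11.8 -8.9] max [22.5  4.3] mean [17.  -1.8]
side blue [405.   8.] min [-432.7  770.2] max [-132.7 1002.9] mean [-250.9  863.5]
side blue [617.   4.] min [ 137.9 1166.7] max [ 313.9 1285.4] mean [ 250.8 1209. ]
side blue56 [405.   8.] min [-411.7  727.9] max [-121.1  953.3] mean [-235.7  818.3]
side blue56 [617.   4.] min [ 141.  1112.1] max [ 311.5 1227. ] mean [ 250.4 1152.9]
```

```bash
cat >> h.py <<'E'
import os
if os.path.exists("g.npz"):
    _g=np.load("g.npz");GC,UX,UY=_g["c"],_g["ux"],_g["uy"]
def G(p): q=np.atleast_2d(p)[:,:2]-GC; return np.c_[q@UX,q@UY]*1000
def W(x,y,z): return np.r_[GC+UX*x/1000+UY*y/1000,z/1000]
E
cat > gpose.py <<'E'
from h import *
d=env.read_camera("top");im=d["pixels"]
g=cv2.GaussianBlur(cv2.cvtColor(im,cv2.COLOR_BGR2GRAY),(3,3),0).astype(float)
ux,uy,e=UX.copy(),UY.copy(),GC.copy()
from scipy.ndimage import map_coordinates
def edge(along,ss,n0,n1,z,dark_inside=True):
    # scan lines: along axis 'x' -> for x in ss, scan y from n0 to n1 ; returns max-gradient points (gauge mm)
    out=[]
    for s_ in ss:
        n=np.arange(min(n0,n1),max(n0,n1),0.25)
        q=np.c_[np.full_like(n,s_),n] if along=='x' else np.c_[n,np.full_like(n,s_)]
        w=np.c_[e+q[:,:1]/1000*ux+q[:,1:]/1000*uy,np.full(len(n),z/1000)]
        px=proj(d,w);v=map_coordinates(g,[px[:,1],px[:,0]],order=1)
        gr=np.gradient(cv2.GaussianBlur(v.reshape(1,-1),(9,1),0).ravel());out.append((s_,n[np.argmax(abs(gr))]))
    return np.array(out)
def fit(o):
    for _ in range(4):
        p=np.polyfit(o[:,0],o[:,1],1);r=o[:,1]-np.polyval(p,o[:,0]);o=o[abs(r)<max(1.,1.5*np.std(r))]
    return p,len(o),np.std(r)
for it in range(3):
    R_={}
    for nm,al,ss,a,b,z in(("side+",'x',range(-100,101,5),45,65,8),("side-",'x',range(-100,101,5),-65,-45,8),("front",'y',[*range(-45,-18,3),*range(20,46,3)],-125,-105,8),("rear",'y',range(-45,46,4),105,125,8)):
        p,n,sd=fit(edge(al,ss,a,b,z));R_[nm]=p;print(it,nm,p.round(4),n,round(sd,2))
    sl=np.mean([R_["side+"][0],R_["side-"][0],-R_["front"][0],-R_["rear"][0]])
    sl=np.mean([R_["side+"][0],R_["side-"][0]])
    dx=(R_["front"][1]+R_["rear"][1])/2;dy=(R_["side+"][1]+R_["side-"][1])/2
    e=e+dx/1000*ux+dy/1000*uy;c,s=np.cos(sl),np.sin(sl);ux,uy=c*ux+s*uy,-s*ux+c*uy
print(e,ux,np.degrees(np.arctan2(ux[1],ux[0])))
np.savez("g.npz",c=e,ux=ux,uy=uy)
E
python3 gpose.py
```

```text
0 side+ [-1.31000e-02  5.45366e+01] 41 0.17
0 side- [-1.29000e-02 -5.52927e+01] 41 0.2
0 front [ 1.130000e-02 -1.099027e+02] 16 0.17
0 rear [1.240000e-02 1.190776e+02] 23 0.14
1 side+ [4.00000e-04 5.48659e+01] 41 0.18
1 side- [ 1.00000e-04 -5.49573e+01] 41 0.19
1 front [-9.000000e-04 -1.145761e+02] 17 0.22
1 rear [-1.800000e-03  1.144656e+02] 23 0.19
2 side+ [ 0.     54.9146] 41 0.17
2 side- [ 3.00000e-04 -5.49085e+01] 41 0.16
2 front [-3.000000e-04 -1.144863e+02] 17 0.25
2 rear [-1.800000e-03  1.145308e+02] 23 0.18
[0.54532453 0.0643758 ] [-0.97495867 -0.22238611] -167.15078029414659
```

```bash
cat > feat.py <<'E'
from h import *
import sys
for cam in("top","side"):
    dd=env.read_camera(cam)
    if len(sys.argv)>1: cv2.imwrite(f"pics/{cam}{sys.argv[1]}.png",dd["pixels"])
    H,S,V=cv2.split(cv2.cvtColor(dd["pixels"],cv2.COLOR_BGR2HSV))
    for nm,mm,z in(("yel",(H>18)&(H<35)&(S>140)&(V>60),.054),("red",((H<8)|(H>172))&(S>140)&(V>50),.038),("blue56",(H>100)&(H<125)&(S>120),.056),("blue38",(H>100)&(H<125)&(S>120),.038),("black",V<40,.064),("green",(H>45)&(H<80)&(S>120),.085),("purp",(H>125)&(H<160)&(S>100),.024)):
        l,st,ce,ii=big(mm)
        for k in ii[:6]:
            if st[k,4]>15:
                q=G(plane(dd,np.argwhere(l==k)[:,::-1],z))
                if abs(q.mean(0)[1])<120 and abs(q.mean(0)[0])<250: print(cam,nm,ce[k].round(),st[k,4],"min",q.min(0).round(1),"max",q.max(0).round(1),"mean",q.mean(0).round(1))
E
python3 feat.py
python3 - <<'E'
from h import *
d=env.read_camera("top");im=d["pixels"].copy()
im=cv2.resize(im,None,fx=4,fy=4,interpolation=cv2.INTER_CUBIC)
def dot(x,y,z,c):
    p=(proj(d,W(x,y,z))[0]+.5)*4-.5;cv2.circle(im,tuple(int(v) for v in p.round()),3,c,-1)
for x in range(-80,81,10):
    dot(x,8,38,(0,255,0));dot(x,-8,38,(0,255,0))
for y in(-7,7):
    dot(60,y,54,(0,0,255));dot(72,y,54,(255,0,255))
for y in(-28,28): dot(78,y,56,(255,255,0));dot(-84,y,38,(255,255,0))
cv2.imwrite("pics/chk.png",im[700:1400,1200:1700][:600+100][:,:][100:700])
E
```

```text
top yel [360. 281.] 132 min [21.4 -6.8] max [35.2  6.7] mean [28.3  0. ]
top yel [357. 269.] 131 min [ 5.6 -6.9] max [19.3  6.8] mean [12.5 -0. ]
top red [341. 272.] 120 min [  7.2 -27.8] max [16.5 -7.8] mean [ 11.9 -17.8]
top red [370. 266.] 104 min [7.2 9.3] max [16.6 26.8] mean [11.9 18.1]
top blue56 [371. 331.] 822 min [ 77.7 -28.7] max [99.  27.3] mean [88.5 -0.3]
top blue56 [336. 189.] 530 min [-95.6 -29. ] max [-79.7  25.1] mean [-88.   -1.8]
top blue38 [371. 331.] 822 min [ 78.3 -27.5] max [100.2  30.1] mean [89.4  1.7]
top blue38 [336. 189.] 530 min [-99.8 -27.8] max [-83.4  27.7] mean [-91.9   0.1]
top black [324. 129.] 730 min [-173.5  -28.2] max [-149.2   27.5] mean [-162.9   -0.7]
top black [346. 178.] 67 min [-100.     1.6] max [-94.2  23.4] mean [-96.9  11.6]
top black [365. 203.] 48 min [-72.3  24.2] max [-51.3  31.4] mean [-61.   27.4]
top black [372. 233.] 32 min [-33.5  24. ] max [-15.3  30.1] mean [-24.3  27. ]
top black [369. 217.] 32 min [-49.4  24.1] max [-35.7  32.3] mean [-43.8  27.6]
top green [395. 417.] 1342 min [161.2 -22.7] max [207.1  22.9] mean [1.847e+02 1.000e-01]
top green [314. 400.] 259 min [137.5 -97.1] max [155.3 -70.1] mean [146.5 -83.1]
top purp [455. 329.] 260 min [97.3 91. ] max [123.5 120.1] mean [110.7 105.3]
side yel [374. 237.] 109 min [ 21.4 -19.4] max [39.6  5.4] mean [29.8 -6.7]
side yel [364. 233.] 89 min [  6.7 -19.9] max [21.2  5.6] mean [13.9 -6.6]
side red [358. 249.] 22 min [ 11.1 -31.3] max [ 17.1 -21.3] mean [ 14.2 -26.2]
side red [361. 242.] 20 min [  7.8 -15.6] max [13.8 -6.5] mean [ 10.7 -10.9]
side blue56 [397. 210.] 16 min [34.5 53.5] max [37.6 74.6] mean [36.4 62.4]
side blue38 [397. 210.] 16 min [27.9 74. ] max [31.1 95.7] mean [29.8 83.1]
side purp [450. 228.] 176 min [99.8 72.6] max [125.6 118.4] mean [114.   97.6]
```

View pics/chk.png

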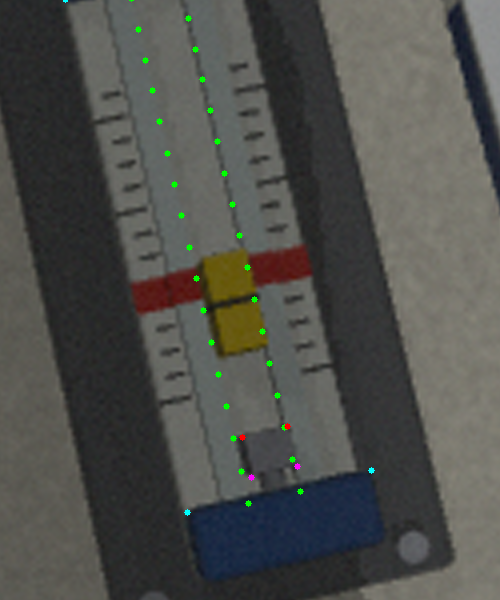

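```bash
cat >> h.py <<'E'
def goto(P,flip=False,yaw_deg=0):
    o=env.get_obs();q=o["tcp_rot"];R0=R.from_quat([q[1],q[2],q[3],q[0]])
    x=np.r_[UX,0]*(-1 if flip else 1);z=np.array([0,0,-1.]);Rt=R.from_matrix(np.c_[x,np.cross(z,x),z])
    sh=R0.inv().apply(np.array(P)-o["ee_pos"])*1000;rv=(R0.inv()*Rt).as_rotvec()
    print("t",round(o["t"],2),"tcp gauge",G(o["ee_pos"]).round(1),"z",(o["ee_pos"][2]*1000).round(1),"opening",round(o["opening"]*1000,1),"Fgauge",(o["force"][:2]@UX).round(2),(o["force"][:2]@UY).round(2),o["force"][2].round(2))
    print("shift",sh.round(1),"turn",rv.round(4),"deg",np.degrees(np.linalg.norm(rv)).round(1),"q",o["qpos"].round(2))
E
python3 - <<'E'
from h import *
for f in(0,1): goto(W(-22,0,100),f)
E
```

```text
t 0.55 tcp gauge [[486.6 513.4]] z 231.3 opening 85.7 Fgauge 0.7 0.09 -0.17
shift [-458.  -558.9  131.3] turn [0.0000e+00 1.0000e-04 1.6744e+00] deg 95.9 q [-1.45  0.16  1.6   0.    1.39 -0.21]
t 0.55 tcp gauge [[486.6 513.4]] z 231.3 opening 85.7 Fgauge 0.7 0.09 -0.17
shift [-458.  -558.9  131.3] turn [-1.0000e-04  0.0000e+00 -1.4672e+00] deg 84.1 q [-1.45  0.16  1.6   0.    1.39 -0.21]
```

```bash
python3 - <<'E'
from h import *
goto(W(-18,0,100),1)
E
```

```text
t 0.55 tcp gauge [[486.6 513.4]] z 231.3 opening 85.7 Fgauge 0.7 0.09 -0.17
shift [-458.5 -554.9  131.3] turn [-1.0000e-04  0.0000e+00 -1.4672e+00] deg 84.1 q [-1.45  0.16  1.6   0.    1.39 -0.21]
```

Call:
send_rows(
  motion=[
    [[1, -458.5, -554.9, 131.3, 0, 0, -1.467], [1, -458.5, -554.9, 131.3, 0, 0, -1.467], [1, -458.5, -554.9, 131.3, 0, 0, -1.467], [1, -458.5, -554.9, 131.3, 0, 0, -1.467], [1, -458.5, -554.9, 131.3, 0, 0, -1.467], [1, -458.5, -554.9, 131.3, 0, 0, -1.467], [1, -458.5, -554.9, 131.3, 0, 0, -1.467], [1, -458.5, -554.9, 131.3, 0, 0, -1.467], [1, -458.5, -554.9, 131.3, 0, 0, -1.467], [1, -458.5, -554.9, 131.3, 0, 0, -1.467]],
  ],
  newtons=40,
)

```text
t: 1.55
ee_pos: [0.4442, -0.1239, 0.1417]
tcp_rot: [0.0, 0.993, 0.114, 0.001]
force: [0.8, -0.6, 0.5]
opening: -0.0002
```

```bash
python3 - <<'E'
from h import *
goto(W(-18,0,100),1)
E
```

```text
t 1.55 tcp gauge [[140.5 161.1]] z 141.7 opening -0.2 Fgauge -0.64 0.74 0.53
shift [ 159.3 -160.3   41.7] turn [ 0.001  -0.0009  0.0052] deg 0.3 q [-0.54 -0.05  2.   -0.    1.19 -0.76]
```

Call:
send_rows(
  motion=[
    [[1, 159, -160, 42, 0, 0, 0.005], [1, 159, -160, 42, 0, 0, 0.005], [1, 159, -160, 42, 0, 0, 0.005], [1, 159, -160, 42, 0, 0, 0.005], [1, 159, -160, 42, 0, 0, 0.005], [1, 159, -160, 42, 0, 0, 0.005], [1, 159, -160, 42, 0, 0, 0.005]],
  ],
)

```text
t: 2.25
ee_pos: [0.5626, 0.0659, 0.0993]
tcp_rot: [0.0, 0.994, 0.11, -0.0]
force: [-0.1, -0.5, 0.3]
opening: 0.0001
```

```bash
python3 - <<'E'
from h import *
goto(W(-18,0,41),1)
cv2.imwrite("pics/w1.png",env.read_camera("wrist")["pixels"])
E
```

```text
t 2.25 tcp gauge [[-17.1   2.4]] z 99.3 opening 0.1 Fgauge 0.21 0.47 0.3
shift [ 0.9 -2.4 58.3] turn [ 0.0002  0.0007 -0.0039] deg 0.2 q [-0.1   0.27  1.74 -0.    1.13 -0.32]
```

View pics/w1.png

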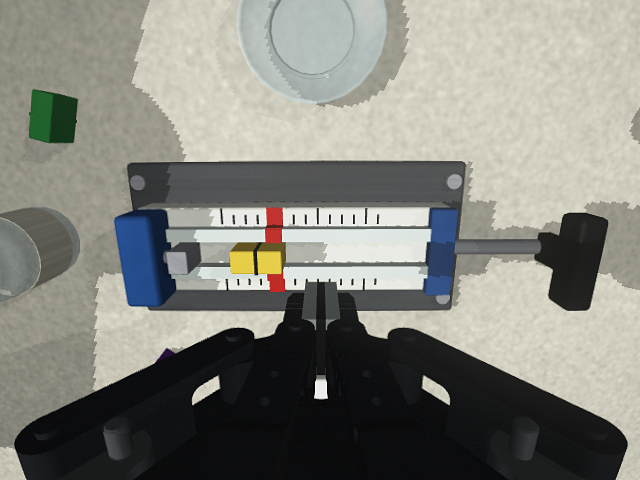

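The wrist view shows the yellow marker with its black line at (257,260). Pusher is at (180,262), red band at (275,250), shut fingers at (320,300). Lowering the fingers in front of the marker.

Call:
send_rows(
  motion=[
    [[1, 1, -2.4, 30, 0, 0, -0.004], [1, 1, -2.4, 58, 0, 0, -0.004], [1, 1, -2.4, 58, 0, 0, -0.004], [1, 1, -2.4, 58, 0, 0, -0.004]],
  ],
)

```text
t: 2.7
ee_pos: [0.563, 0.0672, 0.0423]
tcp_rot: [0.0, 0.994, 0.111, -0.0]
force: [0.3, 0.2, 0.7]
opening: 0.0001
```

```bash
python3 - <<'E'
from h import *
goto(W(15,0,42),1)
cv2.imwrite("pics/w2.png",env.read_camera("wrist")["pixels"])
cv2.imwrite("pics/s2.png",cv2.resize(env.read_camera("side")["pixels"][170:300,240:440],None,fx=4,fy=4,interpolation=cv2.INTER_CUBIC))
E
```

```text
t 2.7 tcp gauge [[-17.8   1.2]] z 42.3 opening 0.1 Fgauge -0.32 -0.11 0.67
shift [-32.8  -1.1   0.3] turn [-0.      0.0005 -0.0028] deg 0.2 q [-0.09  0.36  1.76 -0.    1.02 -0.32]
```

View pics/w2.png

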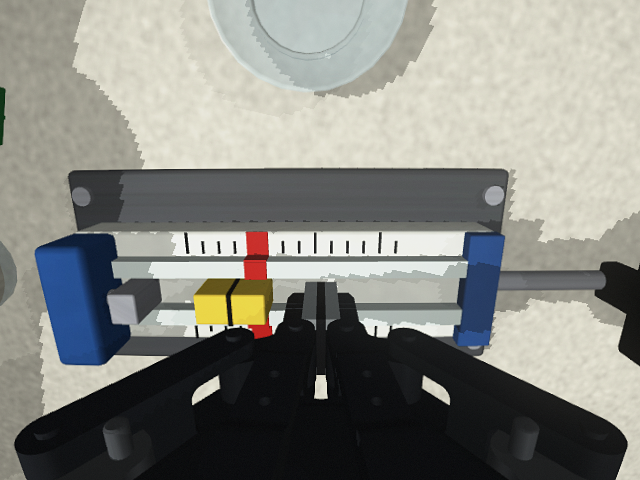

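View pics/s2.png

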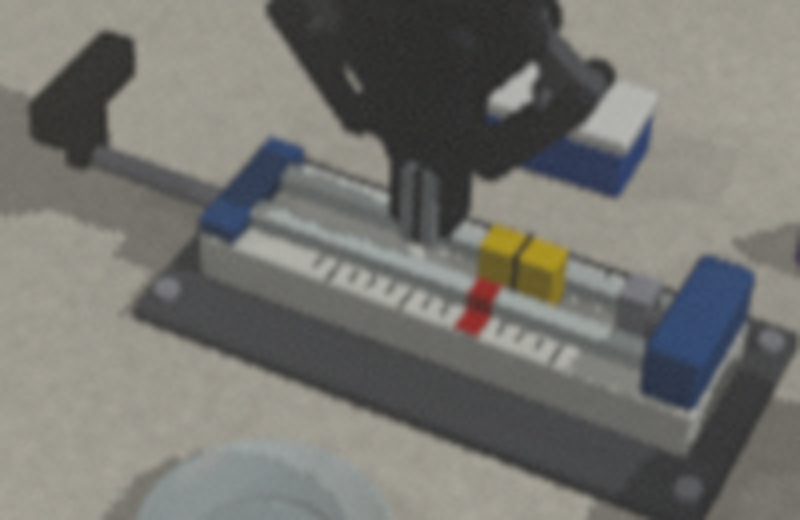

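Call:
send_rows(
  motion=[
    [[1, -4, -1, 0, 0, 0, 0], [1, -8, -1, 0, 0, 0, 0], [1, -11, -1, 0, 0, 0, 0], [1, -14, -1, 0, 0, 0, 0], [1, -17, -1, 0, 0, 0, 0], [1, -20, -1, 0, 0, 0, 0], [1, -23, -1, 0, 0, 0, 0], [1, -26, -1, 0, 0, 0, 0], [1, -28, -1, 0, 0, 0, 0], [1, -28, -1, 0, 0, 0, 0]],
  ],
)

```text
t: 3.8
ee_pos: [0.5352, 0.063, 0.0414]
tcp_rot: [-0.0, 0.994, 0.111, -0.0]
force: [-0.0, 0.2, 0.6]
opening: 0.0001
```

```bash
python3 - <<'E'
from h import *
goto(W(15,0,42),1)
cv2.imwrite("pics/w3.png",env.read_camera("wrist")["pixels"][200:400,0:400])
E
```

```text
t 3.8 tcp gauge [[10.2 -0.9]] z 41.4 opening 0.1 Fgauge -0.02 -0.19 0.62
shift [-4.8  0.9 -0.6] turn [-0.0002  0.0007 -0.0013] deg 0.1 q [-0.11  0.3   1.84 -0.    1.   -0.33]
```

View pics/w3.png

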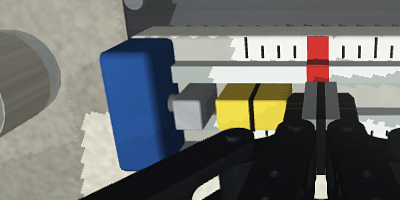

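Call:
send_rows(
  motion=[
    [[1, -1, 0.5, 0, 0, 0, 0], [1, -2, 0.5, 0, 0, 0, 0], [1, -3, 0.5, 0, 0, 0, 0], [1, -4, 0.5, 0, 0, 0, 0], [1, -5, 0.5, 0, 0, 0, 0]],
  ],
)

```text
t: 4.35
ee_pos: [0.5308, 0.0614, 0.0416]
tcp_rot: [-0.0, 0.994, 0.111, 0.0]
force: [-0.5, 0.5, -0.4]
opening: 0.0001
```

```bash
python3 - <<'E'
from h import *
goto(W(15,0,42),1)
cv2.imwrite("pics/w4.png",cv2.resize(env.read_camera("wrist")["pixels"][200:400,80:400],None,fx=2,fy=2))
E
```

```text
t 4.35 tcp gauge [[14.8 -0.3]] z 41.6 opening 0.1 Fgauge 0.33 -0.62 -0.42
shift [-0.2  0.3 -0.4] turn [-0.     -0.     -0.0013] deg 0.1 q [-0.11  0.29  1.85  0.    1.   -0.33]
```

View pics/w4.png

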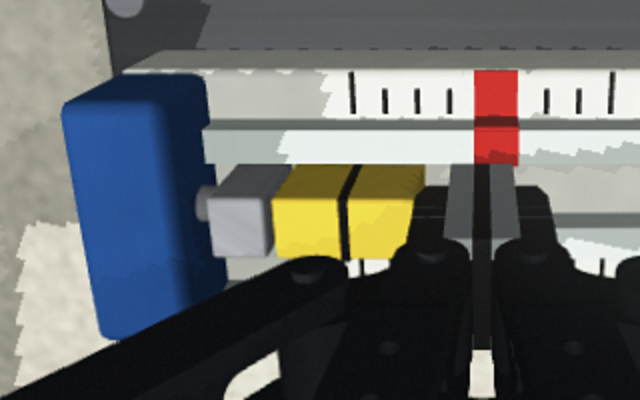

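Call:
send_rows(
  motion=[
    [[1, -0.5, 0, 0, 0, 0, 0], [1, -1, 0, 0, 0, 0, 0], [1, -1, 0, 0, 0, 0, 0]],
  ],
)

```text
t: 4.7
ee_pos: [0.5298, 0.0612, 0.0416]
tcp_rot: [-0.0, 0.994, 0.111, -0.0]
force: [0.5, 0.0, -0.1]
opening: 0.0003
```

```bash
python3 - <<'E'
from h import *
goto(W(15,0,42),1)
cv2.imwrite("pics/w5.png",cv2.resize(env.read_camera("wrist")["pixels"][200:400,80:400],None,fx=2,fy=2))
E
```

```text
t 4.7 tcp gauge [[15.8 -0.3]] z 41.6 opening 0.3 Fgauge -0.46 0.1 -0.1
shift [ 0.8  0.3 -0.4] turn [-0.      0.0001 -0.0013] deg 0.1 q [-0.11  0.29  1.86 -0.    1.   -0.33]
```

View pics/w5.png

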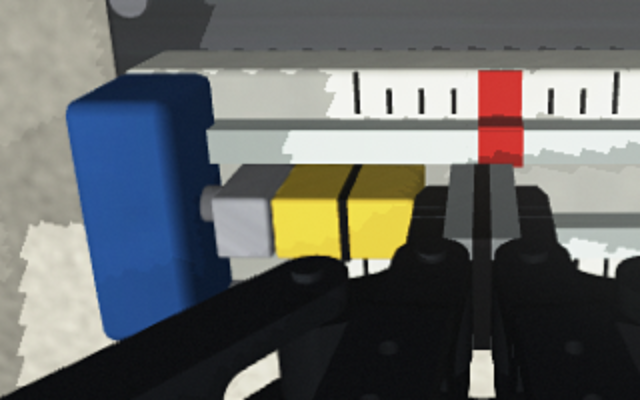

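Call:
send_rows(
  motion=[
    [[1, -0.4, 0, 0, 0, 0, 0], [1, -0.8, 0, 0, 0, 0, 0], [1, -0.8, 0, 0, 0, 0, 0]],
  ],
)

```text
t: 5.05
ee_pos: [0.5294, 0.061, 0.0417]
tcp_rot: [0.0, 0.994, 0.111, 0.0]
force: [1.5, 0.6, -0.4]
opening: -0.0003
```

```bash
python3 - <<'E'
from h import *
goto(W(-20,0,42),1)
cv2.imwrite("pics/w6.png",cv2.resize(env.read_camera("wrist")["pixels"][200:400,80:400],None,fx=2,fy=2))
E
```

```text
t 5.05 tcp gauge [[16.2 -0.3]] z 41.7 opening -0.3 Fgauge -1.61 -0.25 -0.4
shift [36.2  0.2 -0.2] turn [ 0.0001 -0.0008 -0.0013] deg 0.1 q [-0.11  0.28  1.86  0.    1.   -0.34]
```

View pics/w6.png

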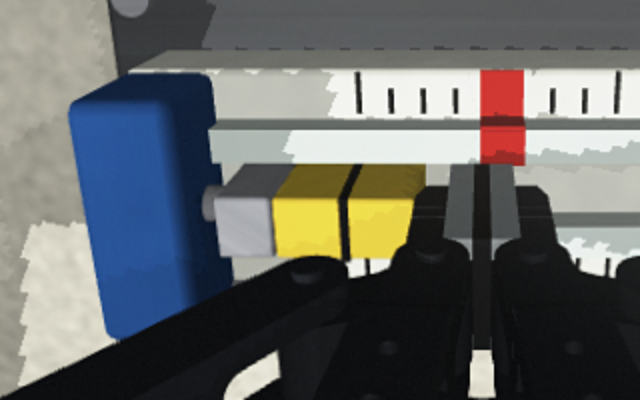

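Call:
send_rows(
  motion=[
    [[1, 6, 0, 0, 0, 0, 0], [1, 25, 0, -20, 0, 0, 0], [1, 65, 0, -50, 0, 0, 0], [0, 110, 0, -60, 0, 0, 0], [-0.2, 150, 0, -60, 0, 0, 0], [-0.2, 182, 0, -60, 0, 0, 0], [-0.2, 182, 0, -60, 0, 0, 0], [-0.2, 182, 0, -60, 0, 0, 0]],
  ],
)

```text
t: 5.9
ee_pos: [0.7062, 0.1014, 0.1005]
tcp_rot: [-0.0, 0.994, 0.111, -0.001]
force: [-0.2, -0.9, -0.8]
opening: 0.0512
```

```bash
python3 feat.py 7; python3 - <<'E'
from h import *
goto(W(-166,0,42),1)
cv2.imwrite("pics/w7.png",env.read_camera("wrist")["pixels"])
E
```

```text
top black [268. 112.] 17 min [-202.6  -67.7] max [-195.5  -56.2] mean [-198.4  -63.1]
side yel [385. 240.] 207 min [ 31.1 -19.6] max [61.9  6.9] mean [46.3 -5.3]
side red [358. 249.] 28 min [ 10.6 -32. ] max [ 17.5 -19.9] mean [ 14.  -26.3]
side red [368. 231.] 19 min [ 7.7 11.5] max [14.2 20.4] mean [11.1 15.9]
side red [361. 242.] 19 min [  7.8 -15.6] max [14.3 -7.1] mean [ 11.1 -11.5]
side blue56 [415. 248.] 361 min [ 80.2 -30.5] max [102.4  24. ] mean [90.5 -3.1]
side blue56 [302. 219.] 58 min [-86.6 -42.4] max [-74.7   5.9] mean [-79.6 -24.4]
side blue38 [415. 248.] 361 min [ 75.1 -12.8] max [97.9 43.5] mean [85.6 15.5]
side blue38 [302. 219.] 58 min [-97.1 -25.1] max [-84.9  24.8] mean [-90.   -6.5]
side green [485. 253.] 425 min [164.7 -19.2] max [206.1  20.7] mean [183.    2.8]
side purp [451. 229.] 179 min [99.8 71.8] max [126.3 118.4] mean [114.8  97.7]
t 6.0 tcp gauge [[-164.4   -0.2]] z 101.2 opening 51.6 Fgauge 0.33 0.5 -0.65
shift [ 1.7  0.3 59.2] turn [-0.0003  0.0017 -0.0013] deg 0.1 q [-0.03  0.62  1.26 -0.    1.26 -0.25]
```

View pics/w7.png

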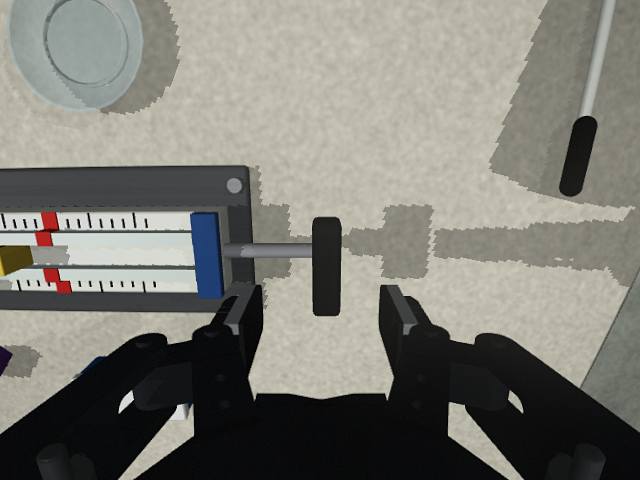

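View pics/top7.png

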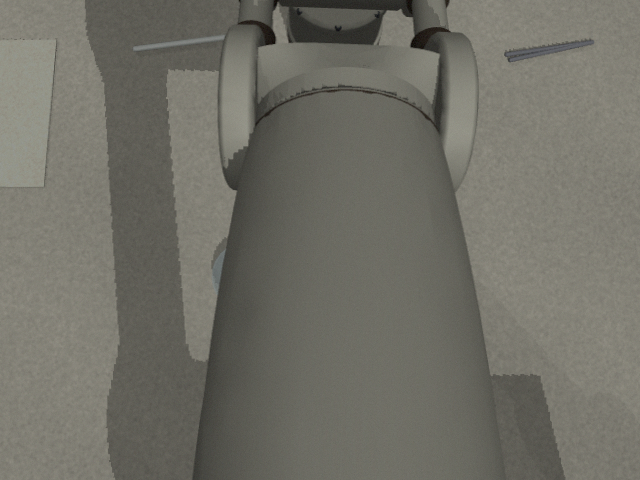

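Wrist view shows the handle bar at (327,265), roughly centred between the fingers. The side view puts the marker at about x=45, resting on the pusher. Going down and gripping.

Call:
send_rows(
  motion=[
    [[-0.2, 1.7, 0.3, 30, 0, 0, 0], [-0.2, 1.7, 0.3, 59, 0, 0, 0], [-0.2, 1.7, 0.3, 59, 0, 0, 0], [-0.2, 1.7, 0.3, 59, 0, 0, 0]],
  ],
)

```text
t: 6.45
ee_pos: [0.7075, 0.1012, 0.0428]
tcp_rot: [-0.0, 0.994, 0.111, -0.001]
force: [0.7, -0.5, 0.5]
opening: 0.0512
```

```bash
python3 - <<'E'
from h import *
goto(W(-166,0,42),1)
cv2.imwrite("pics/w8.png",env.read_camera("wrist")["pixels"])
E
```

```text
t 6.45 tcp gauge [[-1.663e+02  1.000e-01]] z 42.8 opening 51.2 Fgauge -0.52 0.68 0.45
shift [-0.3 -0.1  0.8] turn [-0.0003  0.0013 -0.0014] deg 0.1 q [-0.03  0.69  1.28 -0.    1.17 -0.25]
```

View pics/w8.png

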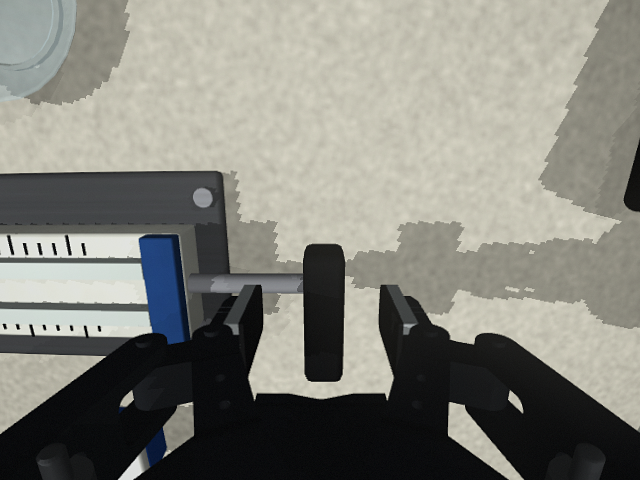

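Call:
send_rows(
  motion=[
    [[1, -0.3, 0, 0, 0, 0, 0], [1, -0.3, 0, 0, 0, 0, 0], [1, -0.3, 0, 0, 0, 0, 0], [1, -0.3, 0, 0, 0, 0, 0], [1, -0.3, 0, 0, 0, 0, 0], [1, -0.3, 0, 0, 0, 0, 0]],
  ],
  newtons=45,
)

```text
t: 7.1
ee_pos: [0.7084, 0.1012, 0.0431]
tcp_rot: [0.0, 0.994, 0.111, 0.0]
force: [0.2, 0.5, 3.5]
opening: 0.0143
```

```bash
python3 - <<'E'
from h import *
goto(W(-166,0,42),1)
E
python3 feat.py 9 | grep -E "yel|red"
```

```text
t 7.1 tcp gauge [[-167.2    0.4]] z 43.1 opening 14.3 Fgauge -0.27 -0.42 3.47
shift [-1.2 -0.4  1.1] turn [ 0.0003 -0.0007 -0.0012] deg 0.1 q [-0.03  0.69  1.28 -0.    1.17 -0.25]
side yel [386. 240.] 209 min [ 30.7 -19.6] max [61.9  6.9] mean [46.4 -5.3]
side red [358. 250.] 26 min [ 10.6 -32. ] max [ 17.5 -21.8] mean [ 14.  -26.7]
side red [360. 243.] 20 min [  7.8 -16.3] max [14.3 -7.8] mean [ 11.1 -12.1]
side red [368. 231.] 19 min [ 7.7 11.5] max [14.2 20.4] mean [11.1 15.9]
```

Call:
send_rows(
  motion=[
    [[1, 2, 0, 0, 0, 0, 0], [1, 4, 0, 0, 0, 0, 0], [1, 6, 0, 0, 0, 0, 0], [1, 8, 0, 0, 0, 0, 0], [1, 10, 0, 0, 0, 0, 0], [1, 12, 0, 0, 0, 0, 0], [1, 14, 0, 0, 0, 0, 0], [1, 16, 0, 0, 0, 0, 0], [1, 18, 0, 0, 0, 0, 0], [1, 20, 0, 0, 0, 0, 0]],
  ],
)

```text
t: 8.2
ee_pos: [0.7266, 0.1056, 0.0419]
tcp_rot: [0.0, 0.994, 0.111, -0.001]
force: [-4.7, -1.4, 3.4]
opening: 0.0151
```

```bash
python3 - <<'E'
from h import *
goto(W(-166,0,42),1)
E
python3 feat.py 10 | grep -E "yel|red"
```

```text
t 8.2 tcp gauge [[-185.9    0.2]] z 41.9 opening 15.1 Fgauge 4.85 0.3 3.44
shift [-19.9  -0.1  -0.1] turn [-0.0003  0.0029 -0.0012] deg 0.2 q [-0.02  0.74  1.21 -0.    1.2  -0.24]
side yel [380. 238.] 206 min [ 21.4 -19.2] max [54.1  6.9] mean [37.6 -5.2]
side red [358. 250.] 28 min [ 10.6 -32. ] max [ 17.6 -21.3] mean [ 14.1 -26.7]
side red [360. 242.] 21 min [  7.8 -16.3] max [14.7 -7.2] mean [ 11.  -11.7]
side red [368. 231.] 17 min [ 7.7 11.5] max [13.4 20.4] mean [10.8 15.8]
```

Call:
send_rows(
  motion=[
    [[1, 2, 0, 0, 0, 0, 0], [1, 4, 0, 0, 0, 0, 0], [1, 6, 0, 0, 0, 0, 0], [1, 8, 0, 0, 0, 0, 0], [1, 10, 0, 0, 0, 0, 0], [1, 12, 0, 0, 0, 0, 0], [1, 14, 0, 0, 0, 0, 0], [1, 16, 0, 0, 0, 0, 0], [1, 18, 0, 0, 0, 0, 0], [1, 20, 0, 0, 0, 0, 0]],
  ],
)

```text
t: 9.3
ee_pos: [0.7456, 0.1099, 0.0416]
tcp_rot: [0.0, 0.994, 0.111, -0.002]
force: [-7.7, -2.2, 4.5]
opening: 0.015
```

```bash
python3 - <<'E'
from h import *
goto(W(-166,0,42),1)
cv2.imwrite("pics/s11.png",cv2.resize(env.read_camera("side")["pixels"][170:300,240:440],None,fx=4,fy=4,interpolation=cv2.INTER_CUBIC))
E
python3 feat.py 11 | grep -E "yel|red"
```

```text
t 9.3 tcp gauge [[-2.054e+02  2.000e-01]] z 41.6 opening 15.0 Fgauge 8.03 0.42 4.46
shift [-39.4  -0.1  -0.2] turn [-0.0004  0.0041 -0.0012] deg 0.2 q [-0.01  0.79  1.13 -0.    1.23 -0.24]
side yel [368. 233.] 187 min [  2.8 -20. ] max [33.8  6.9] mean [18.3 -4.9]
side red [358. 249.] 27 min [ 10.6 -32. ] max [ 17.5 -19.9] mean [ 14.1 -26.5]
side red [361. 242.] 22 min [  7.8 -15.6] max [14.3 -6.4] mean [ 11.1 -10.8]
```

View pics/s11.png

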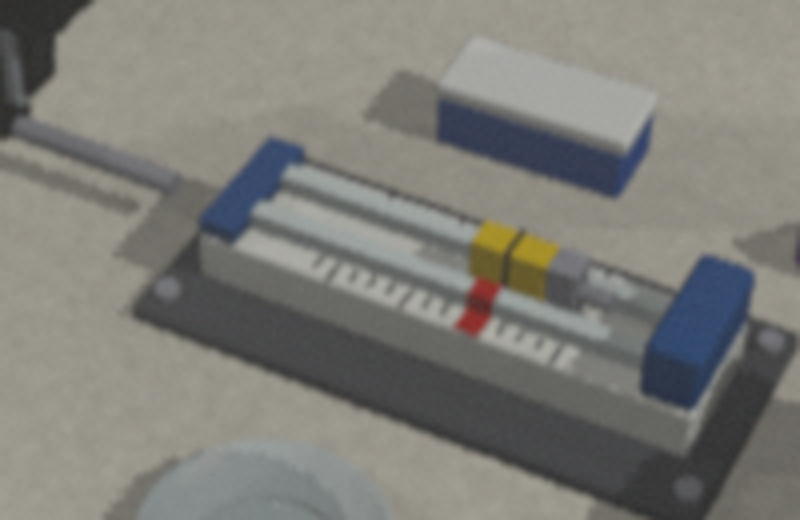

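Call:
send_rows(
  motion=[
    [[1, 1, 0, 0, 0, 0, 0], [1, 2, 0, 0, 0, 0, 0], [1, 3, 0, 0, 0, 0, 0], [1, 4, 0, 0, 0, 0, 0], [1, 5, 0, 0, 0, 0, 0], [1, 5, 0, 0, 0, 0, 0], [1, 5, 0, 0, 0, 0, 0]],
  ],
)

```text
t: 10.15
ee_pos: [0.7504, 0.111, 0.0416]
tcp_rot: [0.0, 0.994, 0.111, -0.002]
force: [-7.3, -1.5, 4.7]
opening: 0.0148
```

```bash
python3 - <<'E'
from h import *
goto(W(-166,0,42),1)
d=env.read_camera("side");im=cv2.resize(d["pixels"],None,fx=8,fy=8,interpolation=cv2.INTER_CUBIC)
for x,y,z in[(11.8,7,54),(11.8,-7,54),(11.8,-7,38),(6.8,-8,38),(16.8,-8,38),(6.8,-16,38),(16.8,-16,38)]:
    p=(proj(d,W(x,y,z))[0]+.5)*8-.5;cv2.circle(im,tuple(int(v) for v in p.round()),3,(0,255,0),-1)
cv2.imwrite("pics/s12.png",im[1700:2050,2700:3300])
E
python3 feat.py 12 | grep -E "yel|red"
```

```text
t 10.15 tcp gauge [[-2.103e+02  2.000e-01]] z 41.6 opening 14.8 Fgauge 7.45 -0.13 4.67
shift [-44.3  -0.1  -0.2] turn [-0.0004  0.0041 -0.0012] deg 0.2 q [-0.01  0.8   1.11 -0.    1.23 -0.23]
side yel [365. 232.] 187 min [ -2. -20.] max [30.1  7. ] mean [13.9 -4.9]
side red [361. 242.] 26 min [  7.8 -16.3] max [14.3 -5.1] mean [ 11.1 -10.8]
side red [358. 250.] 26 min [ 10.6 -32. ] max [ 17.5 -21.8] mean [ 14.  -26.7]
```

View pics/s12.png

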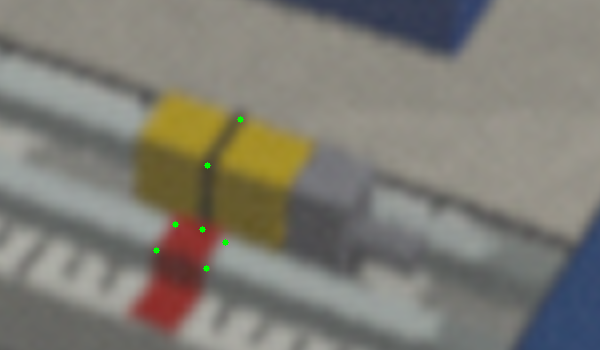

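The side view shows the black line at (207,170) in the enlarged crop, standing over the red band, which is centred near (195,230). Holding for a second, then easing back.

Call:
send_rows(
  motion=[
    [[1, 0.3, 0, 0, 0, 0, 0], [1, 0.3, 0, 0, 0, 0, 0], [1, 0.3, 0, 0, 0, 0, 0], [1, 0.3, 0, 0, 0, 0, 0], [1, 0.3, 0, 0, 0, 0, 0], [1, 0.3, 0, 0, 0, 0, 0], [1, 0.3, 0, 0, 0, 0, 0], [1, 0.3, 0, 0, 0, 0, 0], [1, 0.3, 0, 0, 0, 0, 0], [1, 0.3, 0, 0, 0, 0, 0]],
  ],
)

```text
t: 11.3
ee_pos: [0.7505, 0.111, 0.0415]
tcp_rot: [0.0, 0.994, 0.111, -0.002]
force: [-7.1, -2.3, 4.4]
opening: 0.0148
```

Call:
send_rows(
  motion=[
    [[1, -1, 0, 0, 0, 0, 0], [1, -2.5, 0, 0, 0, 0, 0], [1, -4.5, 0, 0, 0, 0, 0], [1, -6.5, 0, 0, 0, 0, 0], [1, -8.5, 0, 0, 0, 0, 0], [1, -10.5, 0, 0, 0, 0, 0], [1, -12.5, 0, 0, 0, 0, 0], [1, -14.5, 0, 0, 0, 0, 0], [1, -16.5, 0, 0, 0, 0, 0], [1, -18, 0, 0, 0, 0, 0]],
  ],
)

```text
t: 12.3
ee_pos: [0.7337, 0.1072, 0.042]
tcp_rot: [-0.0, 0.994, 0.111, -0.001]
force: [-5.1, -1.6, 4.7]
opening: 0.0153
```

```bash
python3 - <<'E'
from h import *
goto(W(-166,0,42),1)
E
python3 feat.py 13 | grep -E "yel|red"
```

```text
t 12.3 tcp gauge [[-193.1    0.2]] z 42.0 opening 15.3 Fgauge 5.3 0.4 4.69
shift [-27.1  -0.1   0.1] turn [-0.0003  0.0023 -0.0012] deg 0.2 q [-0.02  0.76  1.18 -0.    1.21 -0.24]
side yel [366. 233.] 213 min [ -2. -20.] max [32.6  7.1] mean [15.4 -5.7]
side red [358. 249.] 27 min [ 10.6 -32. ] max [ 17.5 -21.3] mean [ 14.  -26.5]
side red [361. 242.] 25 min [  7.8 -16.1] max [14.3 -5.1] mean [ 11.2 -10.6]
```

Call:
send_rows(
  motion=[
    [[1, -2, 0, 0, 0, 0, 0], [1, -4, 0, 0, 0, 0, 0], [1, -6, 0, 0, 0, 0, 0], [1, -8, 0, 0, 0, 0, 0], [1, -10, 0, 0, 0, 0, 0], [1, -12, 0, 0, 0, 0, 0], [1, -14, 0, 0, 0, 0, 0], [1, -16, 0, 0, 0, 0, 0], [1, -17.5, 0, 0, 0, 0, 0], [1, -19, 0, 0, 0, 0, 0]],
  ],
)

```text
t: 13.4
ee_pos: [0.7174, 0.1033, 0.0434]
tcp_rot: [-0.0, 0.994, 0.111, 0.002]
force: [-0.3, -0.4, 2.3]
opening: 0.0148
```

```bash
python3 - <<'E'
from h import *
goto(W(-167,0,42),1)
cv2.imwrite("pics/s14.png",cv2.resize(env.read_camera("side")["pixels"][170:300,240:440],None,fx=4,fy=4,interpolation=cv2.INTER_CUBIC))
E
```

```text
t 13.4 tcp gauge [[-176.5    0.3]] z 43.4 opening 14.8 Fgauge 0.34 0.3 2.31
shift [-9.5 -0.3  1.4] turn [ 0.0004 -0.0037 -0.0014] deg 0.2 q [-0.02  0.71  1.25  0.    1.18 -0.25]
```

View pics/s14.png

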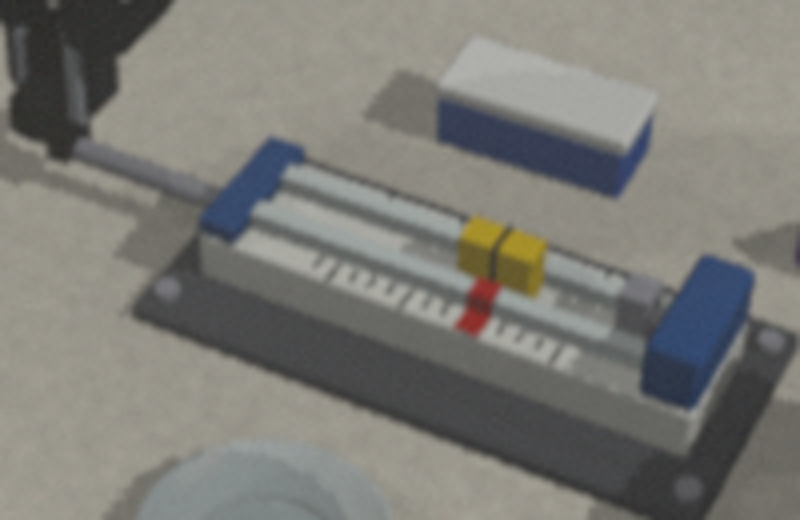

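The side view shows the pusher back at (640,300), the same as at the start. The marker line is over the red band, and the spring force is gone. Taking up most of the free play, then releasing.

Call:
send_rows(
  motion=[
    [[1, -2, 0, 0, 0, 0, 0], [1, -4, 0, 0, 0, 0, 0], [1, -6, 0, 0, 0, 0, 0], [1, -7.5, 0, 0, 0, 0, 0], [1, -7.5, 0, 0, 0, 0, 0], [0.3, -7.5, 0, 0, 0, 0, 0], [-0.2, -7.5, 0, 0, 0, 0, 0], [-0.2, -7.5, 0, 0, 0, 0, 0], [-0.2, -7.5, 0, 0, 0, 0, 0]],
  ],
)

```text
t: 14.35
ee_pos: [0.7086, 0.1015, 0.0421]
tcp_rot: [-0.0, 0.994, 0.111, -0.0]
force: [0.4, 0.2, 0.3]
opening: 0.0513
```

```bash
python3 - <<'E'
from h import *
goto(W(-167,0,130),1)
cv2.imwrite("pics/w15.png",env.read_camera("wrist")["pixels"])
E
```

```text
t 14.35 tcp gauge [[-1.674e+02  1.000e-01]] z 42.1 opening 51.3 Fgauge -0.48 -0.12 0.34
shift [ -0.5  -0.1 -87.9] turn [-0.0002  0.0006 -0.0013] deg 0.1 q [-0.03  0.69  1.28  0.    1.17 -0.25]
```

View pics/w15.png

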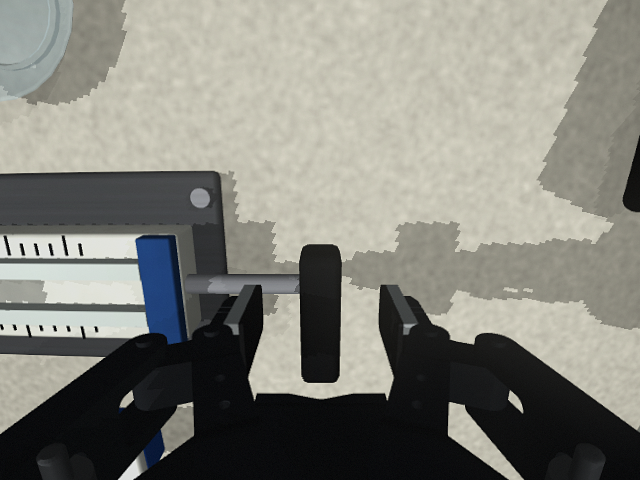

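Call:
send_rows(
  motion=[
    [[-0.2, 0, 0, -40, 0, 0, 0], [-0.2, 0, 0, -90, 0, 0, 0], [-0.2, 0, 0, -130, 0, 0, 0], [-0.2, 0, 50, -140, 0, 0, 0], [-0.2, 0, 100, -140, 0, 0, 0], [-0.2, -20, 150, -140, 0, 0, 0], [-0.2, -20, 200, -140, 0, 0, 0], [-0.2, -40, 250, -140, 0, 0, 0], [-0.2, -60, 300, -140, 0, 0, 0], [-0.2, -60, 300, -140, 0, 0, 0]],
  ],
)

```text
t: 15.4
ee_pos: [0.7153, -0.2106, 0.1823]
tcp_rot: [0.001, 0.994, 0.108, -0.0]
force: [-1.0, -0.1, -0.4]
opening: 0.051
```

```bash
python3 feat.py 16; python3 - <<'E'
from h import *
goto(W(-167,0,130),1)
im=cv2.imread("pics/top16.png");cv2.imwrite("pics/t16.png",cv2.resize(im[240:350,310:420],None,fx=5,fy=5,interpolation=cv2.INTER_CUBIC))
E
```

```text
top yel [357. 268.] 276 min [-2.9 -7.8] max [27.2  7.1] mean [12.3  0.1]
top red [341. 272.] 123 min [  7.2 -27.8] max [16.5 -7.2] mean [ 11.9 -17.6]
top red [370. 266.] 102 min [7.5 9.9] max [16.6 27. ] mean [12.  18.5]
top blue56 [372. 331.] 830 min [ 78.  -27.6] max [99.3 27.4] mean [88.8 -0. ]
top blue56 [337. 189.] 547 min [-95.6 -28.7] max [-79.6  25.3] mean [-87.7  -1.7]
top blue38 [372. 331.] 830 min [ 78.6 -26.3] max [100.4  30.2] mean [89.6  2. ]
top blue38 [337. 189.] 547 min [-99.8 -27.5] max [-83.3  28. ] mean [-91.7   0.2]
top black [324. 129.] 701 min [-173.4  -27.9] max [-149.8   27.2] mean [-162.8   -0.8]
top black [348. 177.] 16 min [-99.5  10.4] max [-94.2  17.8] mean [-97.   13.9]
top green [395. 417.] 1351 min [161.2 -22.5] max [207.1  22.9] mean [184.6   0.2]
top green [314. 400.] 273 min [137.5 -97.1] max [155.3 -69.6] mean [146.3 -83.1]
top purp [455. 329.] 259 min [97.3 91. ] max [123.5 120.1] mean [110.6 105.3]
side yel [366. 233.] 196 min [ -2. -20.] max [32.6  6.7] mean [15.2 -5.1]
side red [358. 249.] 27 min [ 10.6 -32. ] max [ 17.5 -21.3] mean [ 14.  -26.5]
side red [361. 242.] 25 min [  7.8 -16.3] max [14.3 -5.1] mean [ 11.  -10.6]
side blue56 [415. 248.] 352 min [ 80.5 -30.5] max [101.4  24.6] mean [90.5 -3. ]
side blue38 [415. 248.] 352 min [ 75.3 -12.8] max [96.9 44. ] mean [85.6 15.6]
side green [485. 253.] 419 min [164.7 -19.2] max [206.1  20.7] mean [183.    2.9]
side purp [451. 228.] 167 min [99.8 71.8] max [125.6 118.4] mean [114.2  98.1]
t 15.5 tcp gauge [[-106.2  302.3]] z 182.3 opening 51.2 Fgauge -0.23 -0.74 0.54
shift [  59.4 -302.6   52.3] turn [-0.0002  0.0002 -0.0048] deg 0.3 q [-0.44  0.63  1.08  0.    1.43 -0.66]
```

View pics/t16.png

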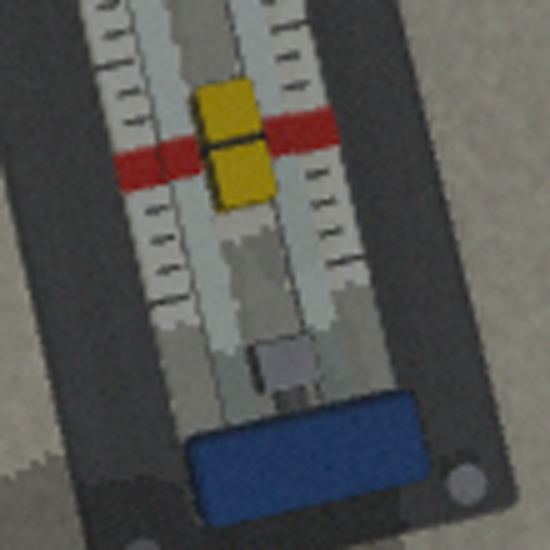

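View pics/top16.png

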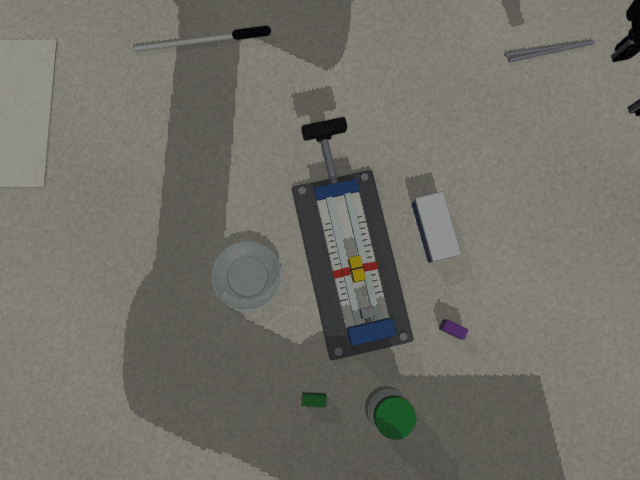

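The top view shows the marker at x=12.2 mm with the red band centred at 11.9 mm. In the enlarged crop the pusher is at (285,362), the same as at the start. The dish, jar and slide box have not moved. Handing in.

```bash
python3 -c "
from cell import env
print(env.close_job())"
```

```text
the job is handed in; nothing more can be done
None
```

The gauge is ready and the job is handed in at about 15.5 s of the 54 s allowed.

**What I did:**
- I pushed the yellow marker back with shut fingers until it rested on the pusher. The gap closed in the wrist view and I felt about 1.6 N.
- I gripped the black handle and drew it about 44 mm at no more than 20 mm/s, roughly 10 mm of it free play. That brought the line into the red band, where I held it for over a second.
- I eased the handle back at 20 mm/s until the spring force was gone. Then I took up most of the free play, let go and moved the arm clear.

**Last checks:**
- **Marker:** the top view puts it at x = 12.2 mm and the band centre at 11.9 mm, so the line is well inside the 10 mm band. It stayed there while the pusher went back.
- **Pusher and handle:** both look back where they started.
- **Dish, jar and slide box:** none show any movement in the pictures.
- **Camera disagreement:** the side camera places the band about 1 mm from where the top camera does. That is within the calibration, and the line is inside the band either way.

No check failed.

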